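Fit the vial block on the shaker and lock it

TASK

Put the aluminium vial block back on the vial shaker so the shaker is ready for the next run: take the block by its black T-handle, lower it gently over the two pegs of the shaker's platform until it sits fully home and flat (either way round will do), then press the red locking lever down until it clicks and stays down by itself. Leave the beaker, wash bottle and timer where they stand.

Things in the scene. Friction and masses are not known exactly. Their poses are not given: they have to be found in the camera images.
- block: Loose bare-aluminium vial block, about 0.55 kg, with 2 x 4 open wells. Origin: centre of its underside; z up, y along its length. Foot plate 64 (x) x 138 (y) x 14 mm; on it a body 64 x 120 x 36 mm, so the foot is a 9 mm ledge at each short end. Two peg holes, 12.5 mm wide and 14 mm deep, in the underside at y = +45 and -45 mm, x = 0. Same after half a turn.
- block_grip (a point): Centre of the block's black T-handle bar, 92 mm above its underside (42 mm above its top) on a 9 mm steel post; axes as the block's: the bar is 16 mm wide (x), 64 mm long (y), 16 mm high.
- shaker: Vial shaker, fixed to the worktop: white housing 180 (x) x 195 (y) x 64 mm high, control panel on its -x side. z up; origin on the worktop under the middle of the block's place. On top an aluminium platform 86 (x) x 176 (y) mm, its top 78 mm above the worktop, y -76 to 100 mm.
- seat (a point): Centre of the block's place on the platform's top; axes as the shaker's. Two steel pegs, 10 mm wide, 12.5 mm high, tips coned, stand at y = +45 and -45 mm, x = 0. The seated block's origin lies on this point, its y axis along this one, either way round. Past the +y end stand two dark cheeks (y 73 to 87, 66 mm high) that carry the lever.
- lock_lever (a joint): Angle of the locking lever, rad: 0 = open (red end raised 35 degrees by its spring), about 0.61 = down, handle level, held by a ball detent; 0.64 = end stop. It takes about 10 N on the pad to pass the detent; short of that it springs back up. Going down, its rubber roller swings in over the ledge of the seated block; a block not fully home stops it.
- lever_pivot (a point): Lever axis: along the shaker's x through this point, 58.5 mm above the platform, at y = +80 mm from the seat. Beside the lever, at x = 14 to 36 mm, a dark plate with a brass plunger reaches from here 40 mm outwards (+y) and 12 mm up.
- lever_pad (a point): Middle of the upper face of the lever's red pad (30 x 34 mm, 10 mm thick), 64 mm out from the pivot towards the shaker's +y; moves with the lever. Open it is about 41 mm above and 50 mm out from the pivot; pressed down 5 mm above and 64 mm out.
- beaker: Loose glass beaker, 52 mm across, 71 mm high; origin at the centre of its underside. Leave alone.
- wash_bottle: Loose white wash bottle with a red cap and bent spout, 65 x 107 x 184 mm; origin under its centre. Leave alone.
- timer: Loose white timer lying on its back, 58 x 66 x 21 mm; origin under its centre. Leave alone.
Things that resemble listed ones, but are neither listed nor needed, are in the scene too. What is shaped like the block but blue is not meant.

How it is judged (in metres and radians):
On the way:
1. the block sits fully home on the platform over both pegs, with the lever still up (horizontal distance between block and seat below 0.003 m and z of block in the frame of seat between -0.003 and 0.0025 m and angle between the y axis of block and the y axis of seat, either way round below 0.06 rad and value of joint lock_lever below 0.3 rad), for 0.2 s.
At the end, for the whole second after the job is handed in: The block rests flat on the platform over both pegs (within 3 mm of its place, not more than 2.5 mm up, within 0.06 rad in yaw, either way round, and 0.04 rad of level), at rest, and the lever stays down by itself (above 0.53 rad) (horizontal distance between block and seat below 0.003 m and z of block in the frame of seat between -0.003 and 0.0025 m and angle between the y axis of block and the y axis of seat, either way round below 0.06 rad and angle between block's own z axis and vertical below 0.04 rad and value of joint lock_lever above 0.53 rad and linear speed of block below 0.02 m/s); the robot touches nothing.
It fails at once if the block is dropped or slammed onto its place (faster than 0.4 m/s within 3 cm of it) (horizontal distance between block and seat below 0.03 m and z of block in the frame of seat between -0.01 and 0.03 m and linear speed of block above 0.4 m/s).
It fails at once if the beaker is shifted by more than 3 cm or tipped (distance of beaker from where it was at the start of the episode above 0.03 m or angle between beaker's own z axis and vertical above 0.4 rad).
It fails at once if the wash bottle is shifted by more than 3 cm or tipped (distance of wash_bottle from where it was at the start of the episode above 0.03 m or angle between wash_bottle's own z axis and vertical above 0.4 rad).
It fails at once if the timer is shifted by more than 3 cm (distance of timer from where it was at the start of the episode above 0.03 m).
It also fails if it takes over 61 s, if anything falls off the work surface, if the arm or the gripper's body presses on something with over 40 N, if the wrist force passes 120 N, or if a joint passes its speed limit or range.

ROBOT

A 6-joint arm with a two-finger parallel gripper is mounted at the origin on a cart in front of the work surface, level with it; the furniture and walls round the work are solid. World frame = base frame: x ahead of the robot, y to its left, z up, the work surface at z = 0. Lengths are in m, angles in degrees, forces in N, time in s.
With the tool pointing down it reaches from about 0.25 to 0.725 m from the base axis. Payload 9.7 kg.
Tool frame: the origin (TCP) lies between the finger pads; the fingertips stand bot.tcp_to_tips ahead of it and the grasp point (between the pads) lies 2 mm behind it (bot.tcp_to_tips is the distance from the TCP to the fingertips, in m); z points along the fingers, y is the line along which they close (so a half turn about z gives the same grasp; the last joint's range is limited). The gripper opens to 85 mm and grips with 20 to 120 N. Pads are 22 mm wide; open, the fingers measure 114 mm over their backs; the gripper's body (76 mm by 85 mm) begins 54 mm behind the grasp point. The pads swing forward as they close: fully open they stand 13 mm farther back than shut.
Start: joints at [75.917, 4.979, 10.078, 95.1, 0, 90], TCP at [0.134, 0.533, 0.248] pointing down, gripper open.
Joint ranges: [-179.16, 179.16], [-48.56, 103.87], [-65.8, 70.77], [-126.05, 130.52], [-82.76, 87.17], [-180, 180]. Speed limits (degrees/s): [127.2, 127.2, 147.25, 180, 180, 180].

INTERFACE

Orientations are given as [roll, pitch, yaw] about the fixed x, y, z axes, in that order (R = Rz(yaw) Ry(pitch) Rx(roll)).
In Python, from workcell import sensors, camera, camera_params, bot gives the robot as it stands.
- The arm moves only by the tool apply_moves, never from a script. Its argument "motion" is a list of rows, each an object with "jaw": the opening, from -1 (shut) to 1 (fully open); "xyz": the shift along the tool's x, y, z in mm, a list of three; "twist": the turn about the tool's z in rad. A call has 1 to 5 rows; each row is the pose to reach, as a shift and turn from the pose commanded when the call began, along the tool's axes at that moment; what a row does not reach only later rows make up. A row lasts 1/8 s, in which the tool goes at most 62.5 mm and 10.7 degrees, less where a joint would pass 70% of its speed; a pose out of reach is approached as far as the arm can. A call with a gripper value outside its range is refused whole. The fingers move at their own pace and stop on an object; "grip_force" is the grip in N (left out, the last holds). Time passes only in rows, so rows that repeat a pose let the fingers close. It gives the time, the measured TCP pose, the force, the opening and the grip force at its end, in the units of the state.
- sensors.get_obs(): the state, without advancing time (a new reading comes with each control period).
- camera(name): name is "side" or "top"; returns (picture, depth): 480x640x3 uint8, red, green, blue; 480x640 float32, m along the optical axis (not along the pixel's ray), 0 where there is no reading.
- camera_params(name): a dict with "mtx" (3x3 intrinsics, pixels), "rvec" (rotation vector, rad) and "tvec" (3), from world to camera coordinates, as OpenCV has them. Camera axes: x right, y down, z forward; pixel columns grow to the right and rows downward; lengths in m; the calibration is good to about 2 mm. A picture is of the moment at which its call begins. camera_params takes no time and is no camera call.
- bot.job_done(): hands the job in; it is judged then, once.
The state is a dict: "time": time; "q": joint angles; "qd": joint speeds; "joint_efforts": joint torques, N m; "ee_pos": TCP position; "tcp_rot": TCP orientation; "wrist_force": force on the tool from outside, world axes, zero at the start; "torque": the same for the moment, N m; "opening": finger opening in m; "grasp_force": force on a finger pad.
Only numpy, scipy, OpenCV 4.12 (cv2) and the standard library are available. Lean on these libraries where they do the work, as an engineer would, in place of code of your own. Each camera call takes 0.05 s, during which the arm holds its last target. There are 200 camera calls.

## Working session

There is one attempt and no reset: what is moved stays moved. The work goes in short steps, Python scripts to look and compute and a tool call to move; the robot and the scene stay as the last step left them, time stands still between calls to the robot, and variables do not carry over. Pictures are saved under pics/ and viewed, at most 10 in all, crops included, and the job is handed in when it is done.

Besides the shell and the picture viewer there is one more tool, called after "Emit:" as name([rows], argument=value, ...), one row to a line, values as JSON. apply_moves: Moves the arm, as the interface text tells. Its arguments: {"type":"object","properties":{"motion":{"type":"array","items":{"type":"object","properties":{"jaw":{"type":"number"},"xyz":{"type":"array","items":{"type":"number"}},"twist":{"type":"number"}}}},"grip_force":{"type":"number"}},"required":["motion"]}

```bash
mkdir -p pics; cat > h.py <<'E'
import numpy as np, cv2
from workcell import sensors, camera, camera_params, bot
def world(name, depth):
    p=camera_params(name);K=np.array(p['mtx']);R,_=cv2.Rodrigues(np.array(p['rvec'],float));t=np.array(p['tvec']).ravel()
    v,u=np.mgrid[:480,:640];c=np.stack([(u-K[0,2])/K[0,0]*depth,(v-K[1,2])/K[1,1]*depth,depth],-1)
    return (c-t)@R
def ray(name,u,v,z):
    p=camera_params(name);K=np.array(p['mtx']);R,_=cv2.Rodrigues(np.array(p['rvec'],float));t=np.array(p['tvec']).ravel()
    o=-R.T@t;d=R.T@np.array([(u-K[0,2])/K[0,0],(v-K[1,2])/K[1,1],1.]);return o+d*(z-o[2])/d[2]
E
python3 - <<'E'
from h import *
for n in('top','side'):
    im,d=camera(n);cv2.imwrite(f'pics/{n}0.png',im[:,:,::-1]);np.save(f'{n}0.npy',d);np.save(f'{n}0i.npy',im)
    p=camera_params(n);R,_=cv2.Rodrigues(np.array(p['rvec'],float));print(n,-R.T@np.array(p['tvec']).ravel(),R[2])
print(sensors.get_obs(),bot.tcp_to_tips)
E
```

```text
top [ 0.40344611 -0.02140627  1.2164514 ] [ 0.16325005  0.02671118 -0.98622307]
side [-0.02008827 -1.09743838  0.67871112] [ 0.42816534  0.81086787 -0.39895832]
{'time': 0.1, 'q': array([ 7.59166513e+01,  5.00705593e+00,  1.00410855e+01,  9.50988403e+01,
       -8.89481898e-04,  9.00006805e+01]), 'qd': array([-0.01553838, -0.08068516,  0.1635277 ,  0.04348997,  0.04510218,
        0.02010951]), 'joint_efforts': array([-6.38098954e-04, -5.21562195e+01,  4.65652871e+01,  1.61666778e-02,
       -2.19455114e-05,  1.52772702e-05]), 'ee_pos': array([0.13379601, 0.53330308, 0.24768125]), 'tcp_rot': array([-1.79935189e+02,  8.90251099e-04,  1.65915972e+02]), 'wrist_force': array([-0.61839648,  0.02354166,  1.08380901]), 'torque': array([ 0.04882322, -0.00141531,  0.03288008]), 'grasp_force': 0.0, 'opening': 0.08517060066534064} 0.017
```

View pics/top0.png

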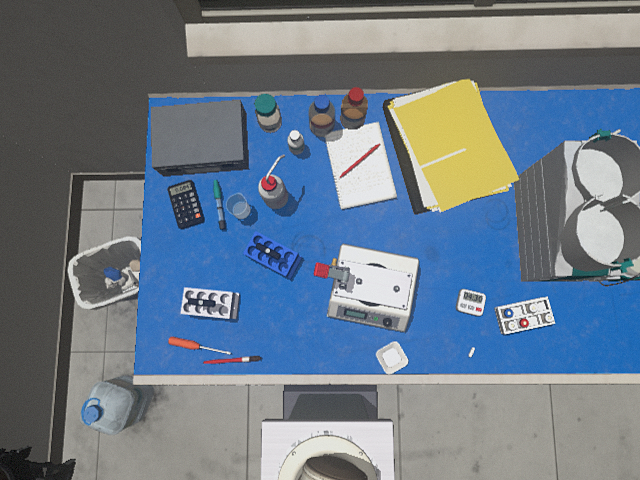

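View pics/side0.png

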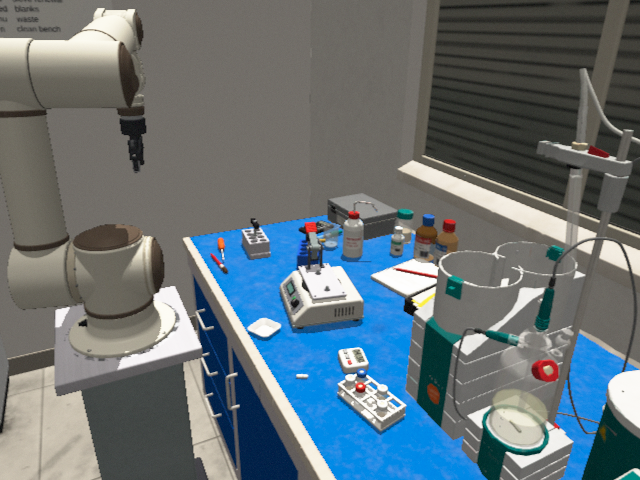

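The top view shows the bare block at about (210,303) with its black T-handle. The blue decoy is at (273,256). The shaker is at (375,288), with pegs near (362,291) and (396,289), and its red lever pad points left (+y) at (322,270).

```bash
cat > m.py <<'E'
from h import *
def rect(P):
    (c,s,a)=cv2.minAreaRect((P[:,:2]*1000).astype(np.float32)); return np.round(c,1),np.round(s,1),round(a,1),len(P)
E
python3 - <<'E'
from m import *
for n,bb,bs in(('top',(170,280,250,330),(310,235,430,340)),('side',(235,210,280,265),(270,215,375,335))):
    d=np.load(n+'0.npy');im=np.load(n+'0i.npy');W=world(n,d)
    def sel(b,lo,hi):
        m=np.zeros(d.shape,bool);m[b[1]:b[3],b[0]:b[2]]=1;return m&(W[...,2]>lo)&(W[...,2]<hi)&(d>0)
    print(n)
    for k,b,lo,hi in(('body',bb,.044,.055),('foot',bb,.008,.02),('bar',bb,.08,.11),('plat',bs,.074,.0815),('pegs',bs,.0835,.094),('hous',bs,.058,.068),('tall',bs,.11,.2)):
        m=sel(b,lo,hi)
        if m.sum()>2: print(k,*rect(W[m]),'z',np.round(np.median(W[m][:,2])*1000,1),'mean',np.round(W[m].mean(0)*1000,1))
    m=sel(bs,.0835,.094)
    N,l,st,cc=cv2.connectedComponentsWithStats(m.astype(np.uint8))
    for i in range(1,N): print(' comp',st[i],np.round(W[l==i].mean(0)*1000,1))
    h=im.astype(int);red=sel(bs,.05,.3)&(h[...,0]>130)&(h[...,1]<80)
    print('red',*rect(W[red]),'z',np.percentile(W[red][:,2],[5,50,95]).round(3))
a=np.load('top0i.npy')
c1=cv2.resize(a[275:330,170:250],(800,550),interpolation=cv2.INTER_CUBIC);cv2.imwrite('pics/c1.png',c1[:,:,::-1])
c2=cv2.resize(a[235:340,305:430],(700,588),interpolation=cv2.INTER_CUBIC);cv2.imwrite('pics/c2.png',c2[:,:,::-1])
E
```

```text
top
body [435.2 288.4] [121.9  63.8] 83.9 639 z 50.0 mean [434.7 285.8  50. ]
foot [434.4 281.1] [124.6  62.9] 84.7 123 z 15.1 mean [428.9 226.4  14.8]
bar [435.1 288.4] [63.4 15.8] 84.0 191 z 100.3 mean [435.1 287.   99.9]
plat [ 476.8 -113. ] [177.   91.2] 76.8 2066 z 78.9 mean [ 473.5 -119.9   78.8]
pegs [ 474.9 -117.1] [166.  84.] 77.0 85 z 84.6 mean [ 471.8 -113.8   85.6]
hous [ 474.7 -117.5] [195.  169.8] 78.1 2048 z 64.0 mean [ 489.8 -126.9   63.8]
tall [503.5 -19.6] [77.4 53.2] 71.8 531 z 156.5 mean [498.  -19.1 161. ]
 comp [351 262   1   1   1] [528.  -63.2  83.6]
 comp [354 266   1   1   1] [518.4 -70.2  83.6]
 comp [379 267   1   1   1] [ 515.3 -129.    85.2]
 comp [352 269   1   1   1] [511.2 -65.3  84. ]
 comp [361 268   1   1   1] [513.5 -86.6  83.6]
 comp [367 268   1   1   1] [ 513.3 -100.8   84. ]
 comp [374 269   1   1   1] [ 510.7 -117.2   85. ]
 comp [342 270   1   1   1] [509.  -41.6  84.9]
 comp [355 273   1   1   1] [501.6 -72.2  84.7]
 comp [379 274   1   1   1] [ 498.9 -128.7   83.6]
 comp [409 276   1   1   1] [ 493.6 -199.1   83.5]
 comp [354 278   1   1  
[... 2251 characters left out ...]
2 z 62.4 mean [515.4 -99.9  62.3]
tall [591.3  48.8] [315.7  71.7] 36.7 544 z 141.3 mean [545.7   6.9 142.9]
 comp [360 215   6   4  10] [795.2 214.1  84.1]
 comp [369 215   2   3   4] [816.5 202.   84.9]
 comp [372 215   3   2   3] [832.4 205.   84.7]
 comp [367 216   1   1   1] [810.2 207.9  84.7]
 comp [344 227  20   7  63] [698.5 105.8  88.6]
 comp [306 237   4   4  11] [540.5 108.9  89.4]
 comp [312 260   2   1   2] [489.8 -33.3  92.5]
 comp [320 261   3   5   9] [506.4 -52.   88.4]
 comp [308 262   3   5  10] [473.9 -44.8  89.3]
 comp [317 269   3   2   5] [483.9 -80.9  87. ]
 comp [326 285   3   3   8] [ 465.4 -169.3   86.8]
red [500.6   3.1] [27.6 28.1] 79.4 104 z [0.166 0.175 0.183]
```

View pics/c1.png

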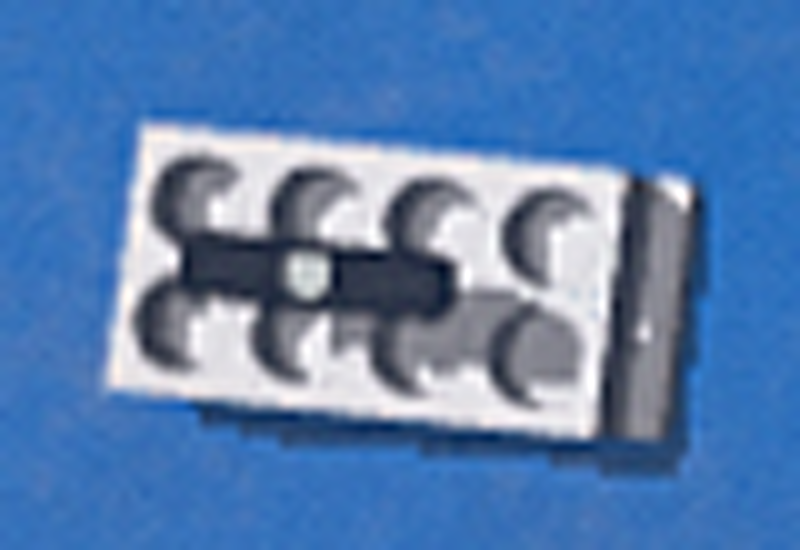

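View pics/c2.png

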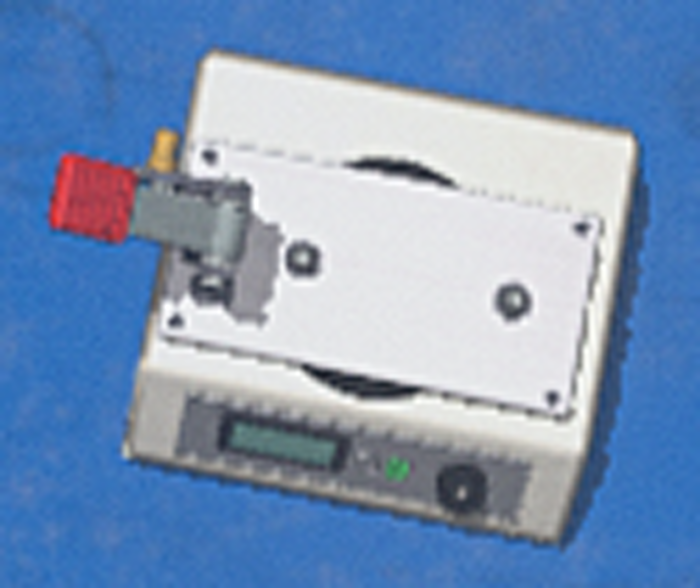

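The zooms show the block's bar near (315,273) in crop c1. In crop c2 the two pegs are at (303,259) and (513,301), and the lever is on the left at (95,200). By depth the block is at about (435.2, 288.4) mm with yaw -6.1°. The seat is at about (473, -124.8) mm with yaw -12°.

Emit:
apply_moves([
  {"jaw":1,"xyz":[-176,-82,0],"twist":0.72},
  {"jaw":1,"xyz":[-352,-164,0],"twist":1.43},
  {"jaw":1,"xyz":[-352,-164,0],"twist":1.43},
  {"jaw":1,"xyz":[-352,-164,0],"twist":1.43},
  {"jaw":1,"xyz":[-352,-164,0],"twist":1.43},
])

```text
time: 0.72
ee_pos: [0.3777, 0.335, 0.2481]
tcp_rot: [-180.0, 0.0, 111.9]
wrist_force: [0.3, 0.9, -0.4]
opening: 0.0855
grasp_force: 0.0
```

```bash
cat > go.py <<'E'
import sys
from h import *
def go(x,y,z,yaw):
    o=sensors.get_obs();p=o['ee_pos']*1000;r=np.radians(o['tcp_rot'][2]);d=np.array([x,y,z])-p
    print('now',p.round(1),o['tcp_rot'].round(2),'F',o['wrist_force'].round(1),'open',round(o['opening'],4),'q',o['q'].round(1),'t',o['time'])
    print('tool shift',np.round([np.cos(r)*d[0]+np.sin(r)*d[1],np.sin(r)*d[0]-np.cos(r)*d[1],-d[2]],1),'twist',round(-np.radians((yaw-np.degrees(r)+90)%180-90),4))
if __name__=='__main__': go(*map(float,sys.argv[1:]))
E
python3 go.py 435.2 288.4 248 83.9; python3 - <<'E'
from h import *
for u,v in((358.7,280.84),(396.2,288.34)): print(ray('top',u,v,.0895).round(4))
# side pegs: bright/dark tips
im=np.load('side0i.npy');cv2.imwrite('pics/c3.png',cv2.resize(im[225:325,270:375],(788,600)[:2] if 0 else (630,600),interpolation=cv2.INTER_CUBIC)[:,:,::-1])
E
```

```text
now [377.7 335.  248.1] [-179.99    0.    111.86] F [ 0.3  0.9 -0.4] open 0.0855 q [ 41.6  -1.2   3.7  94.9   0.  109.7] t 0.725
tool shift [-64.6  36.    0.1] twist 0.488
[ 0.4827 -0.0803  0.0895]
[ 0.4645 -0.1673  0.0895]
```

View pics/c3.png

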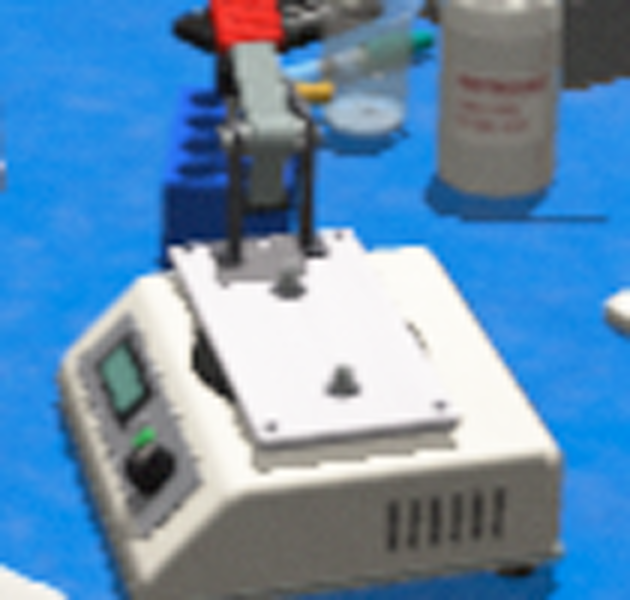

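Side crop: the pegs are at about (290,283) and (344,380), and the lever stands up at the back. Next I finish the approach over the block.

Emit:
apply_moves([
  {"jaw":1,"xyz":[-32,18,30],"twist":0.18},
  {"jaw":1,"xyz":[-64.6,36,60],"twist":0.36},
  {"jaw":1,"xyz":[-64.6,36,80],"twist":0.488},
  {"jaw":1,"xyz":[-64.6,36,80],"twist":0.488},
  {"jaw":1,"xyz":[-64.6,36,80],"twist":0.488},
])

```text
time: 1.35
ee_pos: [0.4342, 0.2907, 0.1692]
tcp_rot: [180.0, -0.0, 84.4]
wrist_force: [-0.5, -0.2, 0.5]
opening: 0.0856
grasp_force: 0.0
```

```bash
python3 go.py 435.2 288.4 90 83.9; python3 - <<'E'
from h import *
f=lambda x,y:(x/6-.5+270,y/6-.5+225)
for p in((290.5,275),(344.5,368)): print(ray('side',*f(*p),.0895).round(4))
E
```

```text
now [434.2 290.7 169.2] [ 1.7997e+02 -3.0000e-02  8.4430e+01] F [-0.5 -0.2  0.5] open 0.0856 q [ 33.8   0.3  -3.5  86.1   0.  129.4] t 1.35
tool shift [-2.2  1.3 79.2] twist 0.0093
[ 0.4792 -0.0887  0.0895]
[ 0.4634 -0.1719  0.0895]
```

Emit:
apply_moves([
  {"jaw":1,"xyz":[0,0,20],"twist":0},
  {"jaw":1,"xyz":[0,0,20],"twist":0},
  {"jaw":1,"xyz":[0,0,20],"twist":0},
])

```text
time: 1.72
ee_pos: [0.4343, 0.2908, 0.1495]
tcp_rot: [179.9, -0.0, 84.3]
wrist_force: [-0.6, 0.6, 0.1]
opening: 0.0854
grasp_force: 0.0
```

```bash
python3 go.py 435.2 288.4 90 83.9
```

```text
now [434.3 290.8 149.5] [ 1.7994e+02 -5.0000e-02  8.4330e+01] F [-0.6  0.6  0.1] open 0.0854 q [ 33.8   0.3  -5.7  83.9   0.  129.5] t 1.725
tool shift [-2.3  1.1 59.5] twist 0.0075
```

Emit:
apply_moves([
  {"jaw":1,"xyz":[-2.3,1.1,30],"twist":0.0075},
  {"jaw":1,"xyz":[-2.3,1.1,59.5],"twist":0.0075},
  {"jaw":1,"xyz":[-2.3,1.1,59.5],"twist":0.0075},
  {"jaw":1,"xyz":[-2.3,1.1,59.5],"twist":0.0075},
])

```text
time: 2.22
ee_pos: [0.4356, 0.2884, 0.0906]
tcp_rot: [179.9, -0.1, 83.8]
wrist_force: [-0.3, 0.6, 1.1]
opening: 0.0857
grasp_force: 0.0
```

Emit:
apply_moves([
  {"jaw":-1,"xyz":[0,0,0],"twist":0},
  {"jaw":-1,"xyz":[0,0,0],"twist":0},
  {"jaw":-1,"xyz":[0,0,0],"twist":0},
  {"jaw":-1,"xyz":[0,0,0],"twist":0},
  {"jaw":-1,"xyz":[0,0,0],"twist":0},
], grip_force=60)

```text
time: 2.85
ee_pos: [0.4349, 0.288, 0.089]
tcp_rot: [-180.0, -0.0, 83.8]
wrist_force: [-2.5, -0.1, 3.3]
opening: 0.0151
grasp_force: 59.5
```

Emit:
apply_moves([
  {"jaw":-1,"xyz":[0,0,0],"twist":0},
  {"jaw":-1,"xyz":[0,0,0],"twist":0},
  {"jaw":-1,"xyz":[0,0,0],"twist":0},
])

```text
time: 3.22
ee_pos: [0.4349, 0.288, 0.089]
tcp_rot: [-180.0, -0.0, 83.8]
wrist_force: [-4.1, -0.1, 4.9]
opening: 0.0151
grasp_force: 59.7
```

Emit:
apply_moves([
  {"jaw":-1,"xyz":[0,0,-20],"twist":0},
  {"jaw":-1,"xyz":[0,0,-65],"twist":0},
  {"jaw":-1,"xyz":[0,0,-115],"twist":0},
  {"jaw":-1,"xyz":[0,0,-165],"twist":0},
  {"jaw":-1,"xyz":[0,0,-215],"twist":0},
])

```text
time: 3.85
ee_pos: [0.4351, 0.2876, 0.3041]
tcp_rot: [-179.9, 0.1, 83.8]
wrist_force: [1.3, 1.0, -4.3]
opening: 0.0149
grasp_force: 59.5
```

```bash
python3 go.py 473 -124.9 305 78.1
```

```text
now [435.1 287.6 304.1] [-1.7995e+02  8.0000e-02  8.3800e+01] F [ 1.3  1.  -4.3] open 0.0149 q [ 33.5   2.8  14.1 101.4  -0.  129.7] t 3.85
tool shift [-406.    82.3   -0.9] twist 0.0995
```

Block in hand at underside z ≈ 0.215, clear of the lever. Carrying it across.

Emit:
apply_moves([
  {"jaw":-1,"xyz":[-30,6,0],"twist":0.01},
  {"jaw":-1,"xyz":[-75,15,0],"twist":0.02},
  {"jaw":-1,"xyz":[-120,24,0],"twist":0.03},
  {"jaw":-1,"xyz":[-165,33,0],"twist":0.04},
  {"jaw":-1,"xyz":[-210,42.5,0],"twist":0.05},
])

```text
time: 4.47
ee_pos: [0.4547, 0.073, 0.3026]
tcp_rot: [-179.9, 0.1, 80.9]
wrist_force: [0.6, 0.2, -5.9]
opening: 0.0148
grasp_force: 59.5
```

Emit:
apply_moves([
  {"jaw":-1,"xyz":[-45,9,0],"twist":0.01},
  {"jaw":-1,"xyz":[-90,18,0],"twist":0.02},
  {"jaw":-1,"xyz":[-130,26,0],"twist":0.03},
  {"jaw":-1,"xyz":[-165,33,0],"twist":0.04},
  {"jaw":-1,"xyz":[-180,36,0],"twist":0.05},
])

```text
time: 5.1
ee_pos: [0.4618, -0.1106, 0.3026]
tcp_rot: [-179.9, 0.0, 77.9]
wrist_force: [-0.7, 0.8, -6.0]
opening: 0.0151
grasp_force: 59.5
```

```bash
python3 go.py 473 -124.9 305 78.1
```

```text
now [ 461.8 -110.6  302.6] [-1.7989e+02  3.0000e-02  7.7940e+01] F [-0.7  0.8 -6. ] open 0.0151 q [-13.5  -3.6   7.5 101.2  -0.   88.6] t 5.1
tool shift [-11.6  14.   -2.4] twist -0.0028
```

Emit:
apply_moves([
  {"jaw":-1,"xyz":[-6,7,10],"twist":0},
  {"jaw":-1,"xyz":[-11.6,14,30],"twist":-0.003},
  {"jaw":-1,"xyz":[-11.6,14,50],"twist":-0.003},
  {"jaw":-1,"xyz":[-11.6,14,60],"twist":-0.003},
  {"jaw":-1,"xyz":[-11.6,14,60],"twist":-0.003},
])

```text
time: 5.72
ee_pos: [0.4731, -0.1225, 0.2429]
tcp_rot: [-179.9, -0.0, 78.3]
wrist_force: [0.6, 0.1, -5.8]
opening: 0.015
grasp_force: 59.4
```

```bash
python3 go.py 473 -124.9 199 78.1; python3 - <<'E'
from m import *
for n in('side','top'):
    im,d=camera(n);np.save(f'{n}1.npy',d);np.save(f'{n}1i.npy',im);W=world(n,d)
    X=(W[...,:2]*1000-[473,-124.9]);
    o=(abs(X).max(-1)<100)&(d>0)
    for k,lo,hi in(('body',.188,.208),('foot',.158,.175)):
        m=o&(W[...,2]>lo)&(W[...,2]<hi)
        if m.sum()>5: print(n,k,*rect(W[m]),np.median(W[m][:,2]).round(4))
im=np.load('side1i.npy');cv2.imwrite('pics/s1.png',cv2.resize(im[185:335,260:385],(500,600),interpolation=cv2.INTER_CUBIC)[:,:,::-1])
E
```

```text
now [ 473.1 -122.5  242.9] [-1.7992e+02 -1.0000e-02  7.8310e+01] F [ 0.6  0.1 -5.8] open 0.015 q [-14.5  -3.4   1.   94.5   0.   87.2] t 5.725
tool shift [-2.4  0.4 43.9] twist 0.0036
side body [ 474.7 -122.6] [126.4  65.7] 78.3 667 0.2001
side foot [ 474.4 -122.1] [148.   64.4] 78.4 282 0.1665
top body [482.8 -77.1] [28.9 63.9] 78.3 195 0.2055
top foot [480.3 -62.1] [77.9 48.9] 31.4 136 0.1704
```

View pics/s1.png

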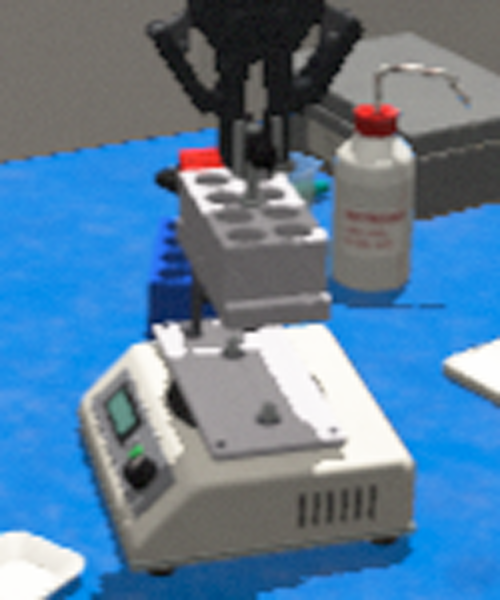

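The side crop shows the block held level above the platform, with both pegs (235,345) and (268,412) below it and the lever clear. One quick cross-check of the seat from the platform's four corner screws.

```bash
python3 - <<'E'
from h import *
s=[ray('top',(x+.5)/5.6-.5+305,(y+.5)/5.6-.5+235,.078)[:2]*1000 for x,y in((209,156),(582,228),(552,398),(176,320))]
s=np.array(s);c=s.mean(0);e=(s[0]-s[1]+s[3]-s[2]);e/=np.linalg.norm(e);print(s.round(1),c,np.degrees(np.arctan2(e[1],e[0])),c-12*e)
E
python3 go.py 473.1 -124.7 190 78.1
```

```text
[[ 527.7  -41.8]
 [ 495.6 -198.9]
 [ 424.6 -183.8]
 [ 458.3  -26.9]] [ 476.56227809 -112.82099978] 78.17903486518108 [ 474.1040275  -124.56650973]
now [ 473.4 -122.8  244.4] [179.96  -0.    78.29] F [-0.4 -0.  -5.4] open 0.0146 q [-14.5  -3.5   1.1  94.5   0.   87.2] t 5.825
tool shift [-2.   0.1 54.4] twist 0.0033
```

Emit:
apply_moves([
  {"jaw":-1,"xyz":[-2,0.4,15],"twist":0.003},
  {"jaw":-1,"xyz":[-2,0.4,32],"twist":0.003},
  {"jaw":-1,"xyz":[-2,0.4,48],"twist":0.003},
  {"jaw":-1,"xyz":[-2,0.4,56],"twist":0.003},
  {"jaw":-1,"xyz":[-2,0.4,56],"twist":0.003},
])

```text
time: 6.45
ee_pos: [0.4729, -0.125, 0.187]
tcp_rot: [-179.9, -0.0, 78.1]
wrist_force: [0.6, -0.6, -5.5]
opening: 0.015
grasp_force: 59.4
```

```bash
python3 go.py 473.4 -124.7 170 78.1; python3 - <<'E'
from h import *
im,d=camera('side');cv2.imwrite('pics/s2.png',cv2.resize(im[220:320,285:365],(480,600),interpolation=cv2.INTER_CUBIC)[:,:,::-1])
E
```

```text
now [ 472.9 -125.   187. ] [-179.93   -0.     78.08] F [ 0.6 -0.6 -5.5] open 0.015 q [-14.8  -4.1  -5.8  88.3   0.   87.1] t 6.45
tool shift [ 0.4  0.5 17. ] twist -0.0003
```

View pics/s2.png

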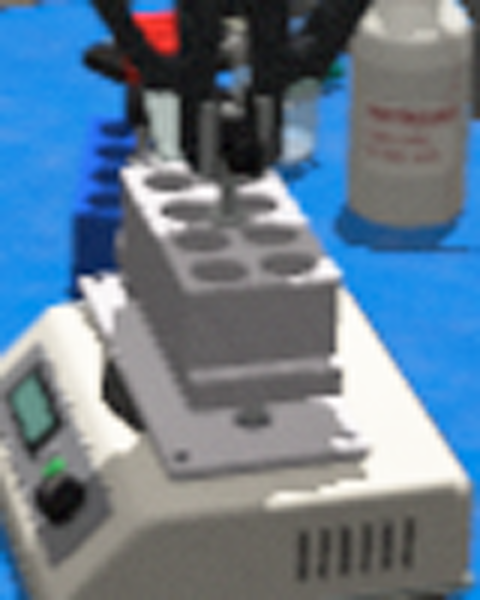

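The block hovers just above the pegs; the near peg shows at (252,415), under the foot. Lowering in small steps while watching the force.

Emit:
apply_moves([
  {"jaw":-1,"xyz":[0.3,0.4,3],"twist":0},
  {"jaw":-1,"xyz":[0.3,0.4,6],"twist":0},
  {"jaw":-1,"xyz":[0.3,0.4,8],"twist":0},
  {"jaw":-1,"xyz":[0.3,0.4,10],"twist":0},
  {"jaw":-1,"xyz":[0.3,0.4,10],"twist":0},
])

```text
time: 7.12
ee_pos: [0.4736, -0.1249, 0.1776]
tcp_rot: [-180.0, 0.0, 78.1]
wrist_force: [-0.2, 0.7, -6.0]
opening: 0.0143
grasp_force: 59.4
```

Emit:
apply_moves([
  {"jaw":-1,"xyz":[0,0,1],"twist":0},
  {"jaw":-1,"xyz":[0,0,2],"twist":0},
  {"jaw":-1,"xyz":[0,0,3],"twist":0},
  {"jaw":-1,"xyz":[0,0,4],"twist":0},
  {"jaw":-1,"xyz":[0,0,4],"twist":0},
])

```text
time: 7.75
ee_pos: [0.4736, -0.1249, 0.1737]
tcp_rot: [-180.0, 0.0, 78.1]
wrist_force: [-0.0, 0.3, -5.4]
opening: 0.0152
grasp_force: 59.4
```

Emit:
apply_moves([
  {"jaw":-1,"xyz":[0,0,1],"twist":0},
  {"jaw":-1,"xyz":[0,0,2],"twist":0},
  {"jaw":-1,"xyz":[0,0,3],"twist":0},
  {"jaw":-1,"xyz":[0,0,4],"twist":0},
  {"jaw":-1,"xyz":[0,0,4],"twist":0},
])

```text
time: 8.38
ee_pos: [0.4736, -0.1249, 0.1697]
tcp_rot: [-180.0, -0.0, 78.1]
wrist_force: [-0.6, -0.5, -6.4]
opening: 0.015
grasp_force: 59.4
```

Emit:
apply_moves([
  {"jaw":-1,"xyz":[0,0,1],"twist":0},
  {"jaw":-1,"xyz":[0,0,1.8],"twist":0},
  {"jaw":-1,"xyz":[0,0,2.4],"twist":0},
  {"jaw":-1,"xyz":[0,0,2.4],"twist":0},
])

```text
time: 8.88
ee_pos: [0.4736, -0.1249, 0.1674]
tcp_rot: [-180.0, -0.0, 78.1]
wrist_force: [-0.0, 0.2, -5.5]
opening: 0.015
grasp_force: 59.4
```

Emit:
apply_moves([
  {"jaw":-1,"xyz":[0,0,0.5],"twist":0},
  {"jaw":-1,"xyz":[0,0,1],"twist":0},
  {"jaw":-1,"xyz":[0,0,1.2],"twist":0},
  {"jaw":-1,"xyz":[0,0,1.2],"twist":0},
])

```text
time: 9.38
ee_pos: [0.4737, -0.1249, 0.167]
tcp_rot: [179.9, 0.0, 78.1]
wrist_force: [-4.9, 0.7, 5.0]
opening: 0.0151
grasp_force: 61.1
```

Contact comes exactly at the home height (TCP 0.167). Releasing and rising.

Emit:
apply_moves([
  {"jaw":-0.4,"xyz":[0,0,0],"twist":0},
  {"jaw":0,"xyz":[0,0,0],"twist":0},
  {"jaw":0.5,"xyz":[0,0,0],"twist":0},
  {"jaw":0.5,"xyz":[0,0,0],"twist":0},
  {"jaw":0.5,"xyz":[0,0,0],"twist":0},
])

```text
time: 10.0
ee_pos: [0.4737, -0.1249, 0.1662]
tcp_rot: [180.0, 0.0, 78.1]
wrist_force: [0.9, -0.1, -0.2]
opening: 0.0644
grasp_force: 0.0
```

Emit:
apply_moves([
  {"jaw":0.5,"xyz":[0,0,-10],"twist":0},
  {"jaw":0.5,"xyz":[0,0,-40],"twist":0},
  {"jaw":0,"xyz":[0,0,-80],"twist":0},
  {"jaw":-1,"xyz":[0,0,-120],"twist":0},
  {"jaw":-1,"xyz":[0,0,-130],"twist":0},
])

```text
time: 10.62
ee_pos: [0.4742, -0.1251, 0.2994]
tcp_rot: [179.8, 0.0, 78.1]
wrist_force: [0.3, -0.3, -0.3]
opening: 0.0095
grasp_force: 0.0
```

```bash
python3 - <<'E'
from m import *
for n in('side','top'):
    im,d=camera(n);np.save(f'{n}2.npy',d);np.save(f'{n}2i.npy',im);W=world(n,d)
    X=(W[...,:2]*1000-[473,-124.9]);o=(abs(X).max(-1)<100)&(d>0)
    for k,lo,hi in(('body',.12,.133),('bar',.165,.185),('foot',.086,.097)):
        m=o&(W[...,2]>lo)&(W[...,2]<hi)
        if m.sum()>5: print(n,k,*rect(W[m]),np.median(W[m][:,2]).round(4))
    h=im.astype(int);r=(h[...,0]>130)&(h[...,1]<80)&(W[...,2]>.13)&(W[...,2]<.22)&(np.hypot(W[...,0]-.5,W[...,1]-.005)<.05)
    if r.sum()>5: print(n,'red',*rect(W[r]),np.percentile(W[r][:,2],[5,50,95]).round(4),W[r].mean(0).round(4))
im=np.load('side2i.npy');cv2.imwrite('pics/s3.png',cv2.resize(im[205:325,275:375],(500,600),interpolation=cv2.INTER_CUBIC)[:,:,::-1])
E
python3 go.py 500.5 5 230 78.1
```

```text
side body [ 477.8 -112.9] [149.8  65.9] 79.0 525 0.126
side bar [ 474.8 -125.9] [64.1 16.3] 77.2 110 0.1754
side foot [ 472.5 -126.3] [141.4  62.8] 80.6 197 0.091
side red [501.    3.1] [29.8 29.6] 76.9 103 [0.1665 0.1742 0.1825] [0.4999 0.0021 0.1746]
top body [486.1 -67.2] [78.1 63.7] 77.9 278 0.1292
top bar [480.3 -95.5] [ 5.7 15.6] 73.2 21 0.1787
top foot [485.1 -68.3] [72.9 64.5] 80.1 111 0.093
top red [500.7   5.2] [29.5 27.4] 79.5 171 [0.1712 0.1803 0.1881] [0.5008 0.0053 0.1801]
now [ 474.  -125.   297.3] [1.7989e+02 1.0000e-02 7.8080e+01] F [ 0.6  0.1 -1.5] open 0.0003 q [-14.8  -1.9   8.5 100.4  -0.   87.1] t 10.725
tool shift [132.7  -1.   67.3] twist -0.0003
```

View pics/s3.png

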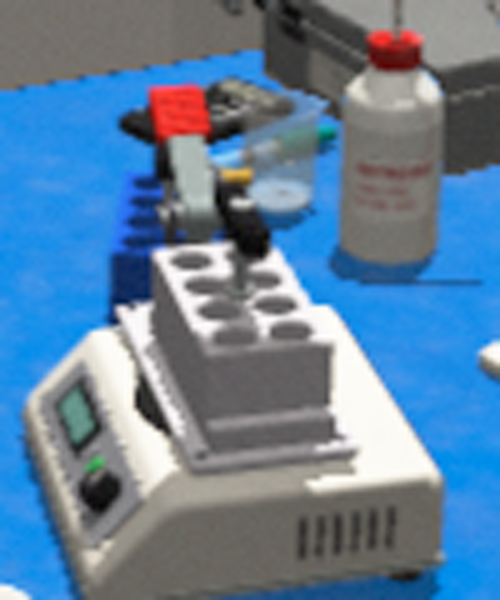

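The block is seated flat, with its top at platform + 50 mm, and the red lever pad is still up at (180,110). Moving the shut fingers over the pad.

Emit:
apply_moves([
  {"jaw":-1,"xyz":[45,0,0],"twist":0},
  {"jaw":-1,"xyz":[95,0,20],"twist":0},
  {"jaw":-1,"xyz":[130,-0.5,50],"twist":0},
  {"jaw":-1,"xyz":[138,-0.6,82],"twist":0},
  {"jaw":-1,"xyz":[138,-0.6,82],"twist":0},
], grip_force=60)

```text
time: 11.35
ee_pos: [0.5, 0.0108, 0.2109]
tcp_rot: [-179.7, 0.1, 78.2]
wrist_force: [0.2, 0.2, 1.3]
opening: -0.0004
grasp_force: 0.0
```

```bash
python3 go.py 501.9 10.2 158 78.1
```

```text
now [500.   10.8 210.9] [-1.7967e+02  8.0000e-02  7.8160e+01] F [0.2 0.2 1.3] open -0.0004 q [  1.2  -2.1  -1.3  91.1  -0.  103.1] t 11.35
tool shift [-0.2  2.  52.9] twist 0.0011
```

Emit:
apply_moves([
  {"jaw":-1,"xyz":[0,1,8],"twist":0},
  {"jaw":-1,"xyz":[0,1,16],"twist":0},
  {"jaw":-1,"xyz":[0,1,24],"twist":0},
  {"jaw":-1,"xyz":[0,1,32],"twist":0},
  {"jaw":-1,"xyz":[0,1,40],"twist":0},
])

```text
time: 11.98
ee_pos: [0.5029, 0.0104, 0.1746]
tcp_rot: [179.9, -0.1, 78.1]
wrist_force: [-0.6, 3.9, 12.1]
opening: -0.0001
grasp_force: 5.4
```

```bash
python3 go.py 501.9 10.2 158 78.1
```

```text
now [502.9  10.4 174.6] [ 1.7992e+02 -9.0000e-02  7.8090e+01] F [-0.6  3.9 12.1] open -0.0001 q [ 1.100e+00 -2.400e+00 -5.600e+00  8.670e+01  1.000e-01  1.031e+02] t 11.975
tool shift [-0.4 -0.9 16.6] twist -0.0002
```

Emit:
apply_moves([
  {"jaw":-1,"xyz":[0,0,4],"twist":0},
  {"jaw":-1,"xyz":[0,0,7],"twist":0},
  {"jaw":-1,"xyz":[0,0,10],"twist":0},
  {"jaw":-1,"xyz":[0,0,12],"twist":0},
  {"jaw":-1,"xyz":[0,0,12],"twist":0},
])

```text
time: 12.6
ee_pos: [0.5025, 0.01, 0.162]
tcp_rot: [-180.0, 0.0, 78.1]
wrist_force: [1.0, -0.5, -0.3]
opening: -0.0003
grasp_force: 0.0
```

Emit:
apply_moves([
  {"jaw":-1,"xyz":[0,0,2],"twist":0},
  {"jaw":-1,"xyz":[0,0,3.5],"twist":0},
  {"jaw":-1,"xyz":[0,0,4.5],"twist":0},
  {"jaw":-1,"xyz":[0,0,4.5],"twist":0},
])

```text
time: 13.1
ee_pos: [0.5027, 0.0101, 0.1578]
tcp_rot: [180.0, -0.0, 78.1]
wrist_force: [0.3, 1.3, 2.9]
opening: -0.0
grasp_force: 1.1
```

Emit:
apply_moves([
  {"jaw":-1,"xyz":[0,0,0.8],"twist":0},
  {"jaw":-1,"xyz":[0,0,1.5],"twist":0},
  {"jaw":-1,"xyz":[0,0,1.5],"twist":0},
])

```text
time: 13.48
ee_pos: [0.5027, 0.0101, 0.1568]
tcp_rot: [179.9, -0.0, 78.1]
wrist_force: [-0.6, 2.1, 5.9]
opening: 0.0002
grasp_force: 3.0
```

Emit:
apply_moves([
  {"jaw":-1,"xyz":[0,0,-10],"twist":0},
  {"jaw":-1,"xyz":[0,0,-50],"twist":0},
  {"jaw":-1,"xyz":[0,0,-100],"twist":0},
  {"jaw":-1,"xyz":[0,0,-150],"twist":0},
  {"jaw":-1,"xyz":[0,0,-170],"twist":0},
])

```text
time: 14.1
ee_pos: [0.5027, 0.0098, 0.3294]
tcp_rot: [179.8, -0.0, 78.1]
wrist_force: [0.4, 0.5, -0.3]
opening: -0.0001
grasp_force: 0.0
```

```bash
python3 - <<'E'
from m import *
for n in('side','top'):
    im,d=camera(n);np.save(f'{n}3i.npy',im);W=world(n,d)
    o=(abs(W[...,:2]*1000-[473.5,-124.8]).max(-1)<100)&(d>0)
    for k,lo,hi in(('body',.124,.131),('bar',.165,.185),('foot',.086,.097)):
        m=o&(W[...,2]>lo)&(W[...,2]<hi)
        if m.sum()>5: print(n,k,*rect(W[m]),np.median(W[m][:,2]).round(4))
    h=im.astype(int);r=(h[...,0]>130)&(h[...,1]<80)&(W[...,2]>.11)&(W[...,2]<.22)&(np.hypot(W[...,0]-.5,W[...,1]-.005)<.06)
    if r.sum()>5: print(n,'red',*rect(W[r]),np.percentile(W[r][:,2],[5,50,95]).round(4))
im=np.load('side3i.npy');cv2.imwrite('pics/s4.png',cv2.resize(im[205:325,275:375],(500,600),interpolation=cv2.INTER_CUBIC)[:,:,::-1])
E
python3 go.py 501.9 10.2 158 78.1
```

```text
side body [ 478.3 -113.5] [148.8  65.6] 77.8 377 0.1266
side bar [ 474.5 -126.6] [65.7 15.9] 79.3 109 0.1751
side foot [ 474.2 -126.9] [141.4  64.1] 79.3 197 0.091
side red [502.7  15.3] [29.9 27.4] 77.6 54 [0.1399 0.1432 0.1454]
top body [ 474.2 -124.5] [119.9  64.7] 78.3 538 0.1288
top bar [ 473.9 -124. ] [63.4 16.1] 78.0 223 0.1788
top foot [ 472.7 -128.5] [129.1  63.3] 77.9 63 0.0935
now [503.    9.8 328.6] [ 1.7981e+02 -2.0000e-02  7.8070e+01] F [1.9 0.2 0.3] open 0.0 q [  1.1   1.   15.  103.8  -0.  103.1] t 14.2
tool shift [  0.2  -1.1 170.6] twist -0.0005
```

View pics/s4.png

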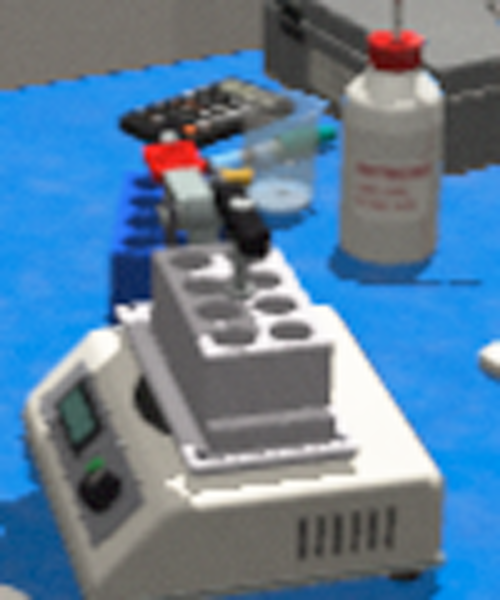

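The lever lies level at (175,157) with the block seated. I'll move the arm back and check the lever angle from both cameras.

Emit:
apply_moves([
  {"jaw":-1,"xyz":[40,-40,0],"twist":0},
  {"jaw":-1,"xyz":[80,-80,0],"twist":0},
  {"jaw":-1,"xyz":[120,-120,0],"twist":0},
  {"jaw":-1,"xyz":[150,-140,0],"twist":0},
  {"jaw":-1,"xyz":[150,-140,0],"twist":0},
])

```text
time: 14.82
ee_pos: [0.3954, 0.1871, 0.325]
tcp_rot: [-179.9, 0.1, 78.3]
wrist_force: [0.8, 0.5, 0.6]
opening: 0.0005
grasp_force: 0.0
```

```bash
python3 - <<'E'
from m import *
e=np.array([.206,.978])
for n in('side','top'):
  im1,d1=camera(n)
  for im,d in((np.load(n+'0i.npy'),np.load(n+'0.npy')),(im1,d1)):
    W=world(n,d);h=im.astype(int);r=(h[...,0]>130)&(h[...,1]<80)&(W[...,2]>.11)&(W[...,2]<.22)&(np.hypot(W[...,0]-.5,W[...,1]-.005)<.06)
    r=cv2.erode(r.astype(np.uint8),np.ones((3,3)))>0
    P=W[r]
    if len(P)<5: print(n,'few');continue
    s=(P[:,:2]-[.4735,-.1248])@e;k=np.polyfit(s,P[:,2],1)
    print(n,len(P),'s',s.mean().round(4),'z',np.median(P[:,2]).round(4),'slope deg',np.degrees(np.arctan(k[0])).round(1))
E
python3 go.py 501.9 10.2 158 78.1
```

```text
side 62 s 0.1293 z 0.1747 slope deg 24.9
side 20 s 0.1426 z 0.1442 slope deg -7.5
top 113 s 0.133 z 0.1812 slope deg 32.3
top few
now [396.3 185.6 325.2] [-1.7994e+02  7.0000e-02  7.8140e+01] F [-0.8  0.1 -0.4] open -0.0 q [ 25.1  -7.7   6.4 104.2  -0.  127. ] t 14.925
tool shift [-149.9  139.3  167.2] twist 0.0007
```

```bash
python3 - <<'E'
from m import *
im,d=camera('top');W=world('top',d);h=im.astype(int)
e=np.array([.206,.978]);f=np.array([.978,-.206]);X=W[...,:2]-[.4735,-.1248]
s=X@e;x=X@f
m=(s>.132)&(s<.158)&(abs(x)<.010)&(d>0)&(W[...,2]>.1)
P=W[m];print(m.sum(),np.median(P[:,2]) if m.sum() else 0, np.median(h[m],0) if m.sum() else 0)
if m.sum()>5: print('slope',np.degrees(np.arctan(np.polyfit(s[m],P[:,2],1)[0])))
cv2.imwrite('pics/t4.png',cv2.resize(im[150:350,220:440],(660,600),interpolation=cv2.INTER_CUBIC)[:,:,::-1])
E
```

```text
104 0.1465683967475811 [221.5  81.   90. ]
slope 3.2126119619547806
```

View pics/t4.png

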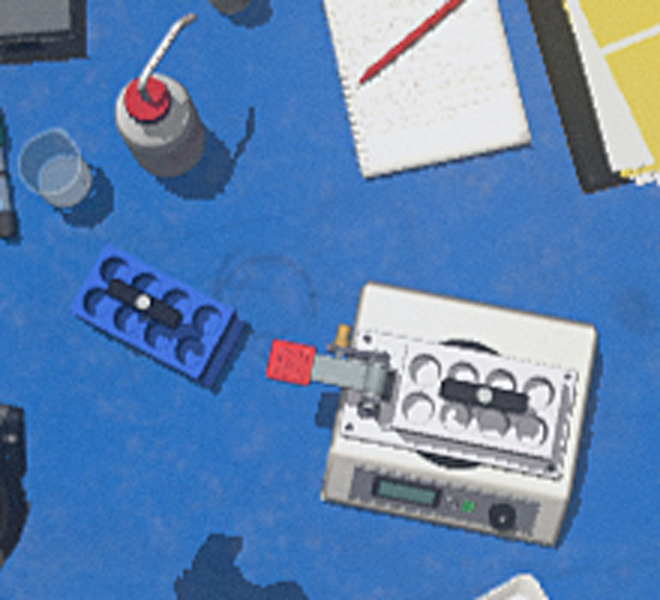

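The pad reads about 3–4 mm higher than level (slope about 3°), so the lever could be short of its full detent. I'll go back and press harder while watching the force.

Emit:
apply_moves([
  {"jaw":-1,"xyz":[-50,47,0],"twist":0},
  {"jaw":-1,"xyz":[-100,94,0],"twist":0},
  {"jaw":-1,"xyz":[-148,139,20],"twist":0},
  {"jaw":-1,"xyz":[-148,139,70],"twist":0},
  {"jaw":-1,"xyz":[-148,139,110],"twist":0},
])

```text
time: 15.6
ee_pos: [0.5021, 0.0092, 0.2132]
tcp_rot: [-179.9, 0.0, 77.8]
wrist_force: [0.3, 0.9, -0.1]
opening: -0.0001
grasp_force: 0.0
```

Emit:
apply_moves([
  {"jaw":-1,"xyz":[0,0,15],"twist":0},
  {"jaw":-1,"xyz":[0,0,30],"twist":0},
  {"jaw":-1,"xyz":[0,0,45],"twist":0},
  {"jaw":-1,"xyz":[0,0,50],"twist":0},
  {"jaw":-1,"xyz":[0,0,50],"twist":0},
])

```text
time: 16.23
ee_pos: [0.502, 0.0124, 0.1664]
tcp_rot: [180.0, -0.0, 78.1]
wrist_force: [-0.1, 0.2, -0.0]
opening: -0.0004
grasp_force: 0.0
```

```bash
python3 go.py 502.5 12 158 78.1
```

```text
now [502.   12.4 166.4] [179.98  -0.    78.1 ] F [-0.1  0.2 -0. ] open -0.0004 q [  1.4  -2.5  -6.5  85.9  -0.  103.3] t 16.225
tool shift [-0.3  0.5  8.4] twist 0.0001
```

Emit:
apply_moves([
  {"jaw":-1,"xyz":[0,0,3],"twist":0},
  {"jaw":-1,"xyz":[0,0,5.5],"twist":0},
  {"jaw":-1,"xyz":[0,0,5.5],"twist":0},
])

```text
time: 16.6
ee_pos: [0.5021, 0.0122, 0.1608]
tcp_rot: [180.0, -0.0, 78.1]
wrist_force: [0.0, -0.6, -0.9]
opening: -0.0002
grasp_force: 0.3
```

Emit:
apply_moves([
  {"jaw":-1,"xyz":[0,0,1.5],"twist":0},
  {"jaw":-1,"xyz":[0,0,3],"twist":0},
  {"jaw":-1,"xyz":[0,0,3],"twist":0},
])

```text
time: 16.98
ee_pos: [0.5021, 0.0123, 0.1577]
tcp_rot: [180.0, -0.0, 78.1]
wrist_force: [0.6, 1.1, 2.2]
opening: 0.0004
grasp_force: 1.1
```

Emit:
apply_moves([
  {"jaw":-1,"xyz":[0,0,1],"twist":0},
  {"jaw":-1,"xyz":[0,0,2],"twist":0},
  {"jaw":-1,"xyz":[0,0,2],"twist":0},
])

```text
time: 17.35
ee_pos: [0.5022, 0.0123, 0.1566]
tcp_rot: [179.9, -0.0, 78.1]
wrist_force: [-0.6, 1.9, 8.5]
opening: 0.0
grasp_force: 4.0
```

Emit:
apply_moves([
  {"jaw":-1,"xyz":[0,0,1],"twist":0},
  {"jaw":-1,"xyz":[0,0,2],"twist":0},
  {"jaw":-1,"xyz":[0,0,2],"twist":0},
])

```text
time: 17.73
ee_pos: [0.5023, 0.0123, 0.156]
tcp_rot: [179.8, -0.0, 78.1]
wrist_force: [-4.0, 2.8, 17.2]
opening: -0.0002
grasp_force: 9.0
```

Emit:
apply_moves([
  {"jaw":-1,"xyz":[0,0,1],"twist":0},
  {"jaw":-1,"xyz":[0,0,2],"twist":0},
  {"jaw":-1,"xyz":[0,0,2],"twist":0},
])

```text
time: 18.1
ee_pos: [0.5025, 0.0123, 0.1554]
tcp_rot: [179.8, -0.1, 78.1]
wrist_force: [-7.4, 2.1, 27.6]
opening: -0.0003
grasp_force: 14.0
```

That is a firm end stop at 27 N. Backing off and measuring once more.

Emit:
apply_moves([
  {"jaw":-1,"xyz":[0,0,-4],"twist":0},
  {"jaw":-1,"xyz":[0,0,-20],"twist":0},
  {"jaw":-1,"xyz":[0,0,-60],"twist":0},
  {"jaw":-1,"xyz":[0,0,-110],"twist":0},
  {"jaw":-1,"xyz":[0,0,-160],"twist":0},
])

```text
time: 18.73
ee_pos: [0.5016, 0.012, 0.3135]
tcp_rot: [-180.0, 0.0, 78.1]
wrist_force: [1.2, -0.1, 0.6]
opening: -0.0004
grasp_force: 0.0
```

Emit:
apply_moves([
  {"jaw":-1,"xyz":[40,-40,0],"twist":0},
  {"jaw":-1,"xyz":[80,-80,0],"twist":0},
  {"jaw":-1,"xyz":[120,-120,0],"twist":0},
  {"jaw":-1,"xyz":[150,-140,0],"twist":0},
  {"jaw":-1,"xyz":[150,-140,0],"twist":0},
])

```text
time: 19.35
ee_pos: [0.395, 0.1893, 0.3121]
tcp_rot: [180.0, 0.0, 78.3]
wrist_force: [-0.0, -0.3, 0.8]
opening: -0.0001
grasp_force: 0.0
```

```bash
python3 - <<'E'
from m import *
e=np.array([.206,.978]);f=np.array([.978,-.206])
def rep(n,im,d):
    W=world(n,d);h=im.astype(int);X=W[...,:2]-[.4735,-.1248];s=X@e;x=X@f
    m=(h[...,0]>130)&(h[...,0]>2*h[...,1])&(s>.105)&(s<.17)&(abs(x)<.025)&(d>0)&(W[...,2]>.1)
    m=cv2.erode(m.astype(np.uint8),np.ones((3,3)))>0
    k=np.polyfit(s[m],W[m][:,2],1);print(n,m.sum(),'s',s[m].mean().round(4),'zmed',np.median(W[m][:,2]).round(4),'slope',np.degrees(np.arctan(k[0])).round(1))
    # body top tilt reference
    b=(abs(s)<.055)&(abs(x)<.028)&(abs(W[...,2]-.128)<.004)&(d>0)
    A=np.c_[s[b],x[b],np.ones(b.sum())];print('  block top z,tilt',np.median(W[b][:,2]).round(4) if b.any() else 0,np.linalg.lstsq(A,W[b][:,2],rcond=None)[0].round(3) if b.sum()>9 else '')
for n in('top','side'):
    rep(n,np.load(n+'0i.npy'),np.load(n+'0.npy'));rep(n,*camera(n))
E
```

```text
top 110 s 0.1332 zmed 0.1812 slope 32.1
  block top z,tilt 0 
top 122 s 0.1448 zmed 0.146 slope 3.1
  block top z,tilt 0.1289 [-0.006  0.003  0.129]
side 68 s 0.1301 zmed 0.1755 slope 27.6
  block top z,tilt 0 
side 22 s 0.1429 zmed 0.1434 slope 1.1
  block top z,tilt 0.1265 [-0.001 -0.004  0.127]
```

```bash
python3 -c "
from workcell import bot;print(bot.job_done())"
```

```text
the job is handed in; nothing more can be done
None
```

The block sits fully home and flat over both pegs. The lever was pressed to its end stop and stays down by itself, though the cameras put it at only about 0.55–0.57 rad against the 0.53 limit. The job is handed in; no verdict came back.

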